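# Gauge a ring's bezel both ways with sprung tweezers

## Robot

A 6-joint arm with a two-finger parallel gripper is mounted at the origin on the work surface. World frame = base frame: x ahead of the robot, y to its left, z up, the work surface at z = 0. Lengths are in m, angles in rad, forces in N, time in s.
With the tool pointing down it reaches from about 0.375 to 0.925 m from the base axis. Payload 5.7 kg.
Tool frame: the origin (TCP) lies midway between the tips of the shut fingers; the grasp point (between the pads) lies 19 mm behind it; z points along the fingers, y is the line along which they close (so a half turn about z gives the same grasp; the last joint's range is limited). The gripper opens to 88 mm and grips with 3 to 60 N. Pads are 20 mm wide; open, the fingers measure 115 mm over their backs; the gripper's body (75 mm by 178 mm) begins 61 mm behind the grasp point.
Start: joints at [1.122, 0.359, 1.51, -0, 1.272, -0.115], TCP at [0.197, 0.567, 0.188] pointing down, gripper open.
Joint ranges: [-2.97, 2.97], [-1.01, 2.36], [0.21, 2.38], [-0.96, 4.11], [0.2, 2.71], [-2.98, 2.98]. Speed limits (rad/s): [2.39, 2.39, 3.14, 3.14, 3.14, 3.14].

## Interface

Orientations are given as a unit quaternion [x, y, z, w].
In Python, from bench import move_ptp, servo_line, goto_joints, move_gripper, sleep, inverse_kinematics, capture, PlanningError, close_job, spot_in, silhouettes, current_clock, current_joint_pos, current_qvel, current_joint_torque, current_position, current_orientation, current_force, current_torque, current_finger_gap, current_grip_force gives the robot as it stands. Calls block until the motion is done:
- move_ptp(position, orientation): joint-space move of the TCP to a pose.
- servo_line(position, orientation=None, rate=0.15, contact_N=None): straight line of the TCP; orientation=None keeps the orientation; rate is the mean speed in m/s. With contact_N (N) it stops when the force on the tool has changed by that much, and returns True; else False.
- goto_joints(angles): joint-space move.
- move_gripper(opening): finger opening in m; the grip force is fixed at half the most; returns when the fingers have stopped.
- sleep(seconds).
- inverse_kinematics(position, orientation): joint angles nearest the present ones, or None.
- capture(name): name is "side" or "top" or "wrist"; returns a dict with "image" (480x640x3 uint8, blue, green, red), "range_z" (480x640 float32, m along the optical axis (not along the pixel's ray), 0 where there is no reading), "intrinsics" (3x3 intrinsics, pixels), "R" (3x3) and "t" (3): a world point X has camera coordinates R X + t. Camera axes: x right, y down, z forward; pixel columns grow to the right and rows downward; lengths in m; the calibration is good to about 2 mm. The wrist camera is an equidistant fisheye: a pixel r from the principal point sees the ray r / f radians off the axis. A picture is of the moment at which its call begins.
A pose or a line that the arm cannot do raises PlanningError and nothing moves.
- close_job(): hands the job in; it is judged then, once.
Trained networks look in the newest picture that a camera, given by its name, has taken for a name from the list of things; names that differ only in an ending like _2 or _b are one class to them, and where a whole thing is asked for, a point or a joint stands for the part that bears it (a point fixed in the world has none). Each returns a list of dicts, best first, with "conf" (0 to 1); they miss things now and then, are a little off and sometimes report something else, mostly with a low value. They report only what shows in the picture. A call takes as long as a camera call. They do not tell look-alikes from the thing itself.
- spot_in(camera, query): "xy" ([column, row] in pixels, amid what is visible of it).
- silhouettes(camera, query): "region" (480x640 bool, what is visible of it) and "xy" ([column, row] in pixels, amid what is visible of it).
Readings, each from a call of its own:
- current_clock(): time.
- current_joint_pos(): joint angles.
- current_qvel(): joint speeds.
- current_joint_torque(): joint torques, N m.
- current_position(): TCP position.
- current_orientation(): TCP orientation.
- current_force(): force on the tool from outside, world axes, zero at the start.
- current_torque(): the same for the moment, N m.
- current_finger_gap(): finger opening in m.
- current_grip_force(): force on a finger pad.
Only numpy, scipy, OpenCV 4.12 (cv2) and the standard library are available. Lean on these libraries where they do the work, as an engineer would, in place of code of your own. Each camera call takes 0.05 s, during which the arm holds its last target. There are 200 camera calls.

## Task

Take the sprung gauge tweezers from the bench, squeeze them to a tip gap of 12 mm (the long line on their scale) and, keeping them about level, hold the tips steady at that gap centred just above the mouth of the ring's bezel, to see whether a 12 mm stone will fit: first with the tweezers in line with the slot between the vise's jaws, for about two seconds, then a quarter turn round, square to the slot. Touch neither ring nor vise and leave the rest of the bench as it is. Finish while still holding the tweezers there, square to the slot, at the 12 mm gap.

Things in the scene. Friction and masses are not known exactly. Their poses are not given: they have to be found in the camera images.
- tweezers: Loose sprung steel tweezers, 159 mm long, 80 g, lying with the blades side by side. Origin: under the middle of the two dark fibre grips (48 mm long, 14 mm high, the tallest part), level with their lower edges. x to the tips (at +60 mm; bow end at -99 mm), y to the left blade, z up. The frame belongs to the left blade: squeezed to 12 mm, the middle line lies 0.05 rad clockwise of x.
- tweezers_blade (a joint): Angle (rad) the blades are squeezed together. 0: relaxed, tip gap 27 mm, grips 39.5 mm over their outsides. 0.10: tip gap 12 mm, grips 30.5 mm over their outsides, these faces then parallel. 0.17: limit, gap 2 mm. Gap shrinks 1.65 mm for each mm squeezed at the middle of the grips. Spring 6.5 N m/rad: about 7 N on each grip at 12 mm; opens when let go.
- tip_l (a point): Inner face of the left blade's tip, 1 mm from its end, half-way up: 7 mm above the underside of the grips, 2.75 mm above the tip's lower edge.
- tip_r (a point): The same point on the right blade. Tip gap = distance from tip_l to tip_r. A brass tongue with cross lines, fixed to the left blade, passes through the right one 35 mm ahead of the middle of the grips, clear of fingers there; at a 12 mm gap its one long line just shows outside the right blade (other lines: 2 mm of gap apart).
- grip_l (a point): Middle of the outer face of the left blade's fibre grip, half-way up (7 mm above its lower edge).
- grip_r (a point): Middle of the outer face of the right blade's fibre grip, half-way up. Hold the tweezers half-way between grip_l and grip_r, close to where they balance.
- vise: Heavy steel ball vise, fixed; rubber foot 120 mm across, ball 104 mm, head 76 mm, top of jaws 112 mm high. Two jaws, each 56 mm long, leave a 6 mm leather-faced slot. Origin: on the bench under its middle; x along the slot, z up. A brass ring 23 mm across stands in the slot, its band in line with the slot, bezel on top. A screw key sticks out to 33 mm on the -y side, 106 mm up.
- bezel_mouth (a point): Centre of the mouth of the round bezel cup on the ring, level with its rim, 132 mm above the bench over the middle of the vise. Cup 12 mm across inside, 14 mm outside, 6.5 mm high.
- mounted_wheel: Loose little black grinding wheel, 18 mm across, on a thin steel shank, 47 mm long, lying aslant on the bench; leave it alone.
- stone_box: Loose open clear box of stones, 58 mm square, 18 mm high; leave it alone.
- burr_tin: Loose round dark open tin of burrs, 72 mm across, 34 mm high, burrs sticking out to 55 mm; leave it alone.
Things that resemble listed ones, but are neither listed nor needed, are in the scene too. What is shaped like the vise but purple is not meant. What is shaped like the tweezers but blue is not meant.

How it is judged:
On the way:
1. the tips are held at a 12 mm gap over the mouth of the bezel, the tweezers in line with the jaw slot, for 1.5 s (distance between tip_l and tip_r between 0.0105 and 0.0135 m and horizontal distance between each of tip_l, tip_r and bezel_mouth below 0.0105 m and z of tip_l in the frame of bezel_mouth between 0.003 and 0.016 m and z of tip_r in the frame of bezel_mouth between 0.003 and 0.016 m and angle between tweezers's own z axis and vertical below 0.5 rad and contact force between tweezers and the fingers above 1 N and contact force between tweezers and vise below 0.1 N and linear speed of tweezers below 0.02 m/s and angle between the x axis of tweezers and the x axis of vise, either way round below 0.3 rad), for 1.5 s.
At the end, for the whole second after the job is handed in: Tweezers held still in the gripper, level within 0.5 rad, square to the slot within 0.3 rad, off the ring and vise; tip gap 12 mm +-1.5 mm; both tip points within 10.5 mm of the mouth's centre seen from above (6 mm when centred) and 3 to 16 mm above its rim (distance between tip_l and tip_r between 0.0105 and 0.0135 m and horizontal distance between each of tip_l, tip_r and bezel_mouth below 0.0105 m and z of tip_l in the frame of bezel_mouth between 0.003 and 0.016 m and z of tip_r in the frame of bezel_mouth between 0.003 and 0.016 m and angle between tweezers's own z axis and vertical below 0.5 rad and contact force between tweezers and the fingers above 1 N and contact force between tweezers and vise below 0.1 N and linear speed of tweezers below 0.02 m/s and angle between the x axis of tweezers and the x axis of vise, either way round above 1.2708 rad); the arm keeps its last pose, push and grip.
It fails at once if the tweezers strike the ring or the vise (contact force between tweezers and vise above 1 N).
It fails at once if the robot touches the ring or the vise (contact force between the arm and vise above 2 N).
It fails at once if the fingers touch the ring or the vise (contact force between the fingers and vise above 2 N).
It fails at once if something else on the bench is pushed about (distance of any of mounted_wheel, stone_box, burr_tin from where it was at the start of the episode above 0.02 m).
It also fails if it takes over 64 s, if anything falls off the work surface, if the arm or the gripper's body presses on something with over 40 N, if the wrist force passes 120 N, or if a joint passes its speed limit or range.

## Working session

There is one attempt and no reset: what is moved stays moved. The work goes in short steps, each a Python script; the robot and the scene stay as the last script left them, time stands still between calls to the robot, and variables do not carry over. Pictures are saved under pics/ and viewed, at most 10 in all, crops included, and the job is handed in when it is done.

```bash
mkdir -p pics; ls
cat > h.py <<'E'
import numpy as np, cv2
from bench import *
def world(c,uv,z=None):
    u,v=uv;K=c["intrinsics"]
    r=np.array([(u-K[0,2])/K[0,0],(v-K[1,2])/K[1,1],1.])
    R,t=c["R"],c["t"]; o=-R.T@t; d=R.T@r
    if z is None:
        return o+d*c["range_z"][int(round(v)),int(round(u))]
    return o+d*(z-o[2])/d[2]
def cloud(c,mask):
    v,u=np.nonzero(mask&(c["range_z"]>0));K=c["intrinsics"];d=c["range_z"][v,u]
    P=np.stack([(u-K[0,2])/K[0,0]*d,(v-K[1,2])/K[1,1]*d,d])
    return (c["R"].T@(P-c["t"][:,None])).T
E
python3 - <<'E'
from h import *
for n in("top","side"):
    c=capture(n); cv2.imwrite(f"pics/{n}0.png",c["image"])
    np.savez(f"{n}0.npz",**c)
    print(n,c["intrinsics"][0,0],-c["R"].T@c["t"])
    for q in("tweezers","vise","bezel_mouth","tip_l","tip_r","grip_l","grip_r","mounted_wheel","stone_box","burr_tin"):
        for s in spot_in(n,q)[:3]:
            print(q,np.round(s["xy"]),round(s["conf"],2),np.round(world(c,s["xy"]),3))
print(current_clock())
E
```

```text
pics
top 535.3539671069415 [0.45840307 0.14517882 1.08121151]
tweezers [318. 318.] 0.63 [ 0.356  0.134 -0.   ]
tweezers [317. 218.] 0.57 [0.556 0.136 0.001]
vise [457. 181.] 0.6 [ 0.615 -0.119  0.114]
vise [450. 314.] 0.58 [ 0.373 -0.103  0.112]
bezel_mouth [458. 180.] 0.91 [ 0.616 -0.121  0.113]
bezel_mouth [451. 316.] 0.62 [ 0.37  -0.105  0.112]
tip_l [319. 317.] 0.89 [0.359 0.132 0.013]
tip_l [325. 222.] 0.86 [0.548 0.12  0.   ]
tip_l [325. 319.] 0.58 [0.355 0.12  0.014]
tip_r [319. 317.] 0.89 [0.359 0.132 0.013]
tip_r [325. 222.] 0.86 [0.548 0.12  0.   ]
tip_r [325. 319.] 0.58 [0.355 0.12  0.014]
grip_l [327. 222.] 0.86 [0.546 0.116 0.015]
grip_l [322. 319.] 0.51 [0.355 0.125 0.014]
grip_r [327. 222.] 0.86 [0.546 0.116 0.015]
grip_r [322. 319.] 0.51 [0.355 0.125 0.014]
stone_box [364. 147.] 0.9 [0.702 0.039 0.002]
burr_tin [369. 149.] 0.58 [0.698 0.03  0.001]
side 542.5858810678412 [ 0.40333259 -0.53210394  0.62442832]
tweezers [326. 262.] 0.63 [0.548 0.15  0.003]
tweezers [198. 289.] 0.56 [0.331 0.135 0.002]
vise [226. 415.] 0.82 [ 0.364 -0.164  0.083]
vise [439. 382.] 0.58 [ 0.
[... 182 characters left out ...]
] 0.9 [0.535 0.116 0.009]
tip_l [212. 295.] 0.76 [0.353 0.105 0.013]
tip_r [330. 262.] 0.93 [0.553 0.145 0.006]
tip_r [323. 274.] 0.9 [0.535 0.116 0.009]
tip_r [212. 295.] 0.76 [0.353 0.105 0.013]
grip_l [212. 296.] 0.9 [0.352 0.105 0.01 ]
grip_l [214. 291.] 0.79 [0.356 0.109 0.016]
grip_l [323. 272.] 0.72 [0.535 0.117 0.013]
grip_r [212. 296.] 0.9 [0.352 0.105 0.01 ]
grip_r [214. 291.] 0.79 [0.356 0.109 0.016]
grip_r [323. 272.] 0.72 [0.535 0.117 0.013]
mounted_wheel [293. 359.] 0.53 [ 0.457 -0.045  0.007]
stone_box [281. 178.] 0.74 [0.512 0.433 0.004]
stone_box [432. 290.] 0.7 [0.7   0.046 0.002]
burr_tin [281. 176.] 0.69 [0.508 0.393 0.032]
burr_tin [325. 262.] 0.2 [0.546 0.15  0.004]
1.1
```

Run:
```python
import cv2
i=cv2.imread("pics/top0.png"); j=cv2.imread("pics/side0.png")
cv2.imwrite("pics/topc.png",cv2.resize(i[120:360,230:550],None,fx=2.5,fy=2.5,interpolation=cv2.INTER_CUBIC))
```

```text
(no output)
```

View pics/topc.png

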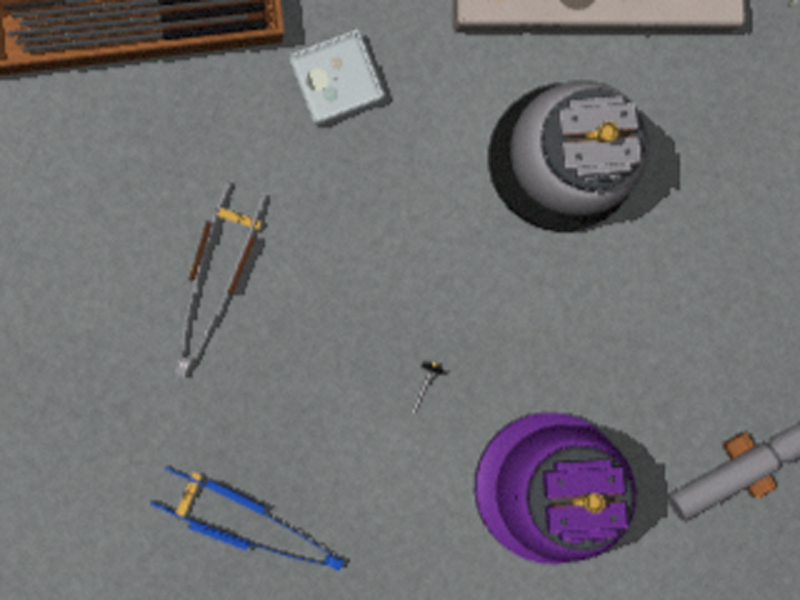

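View pics/side0.png

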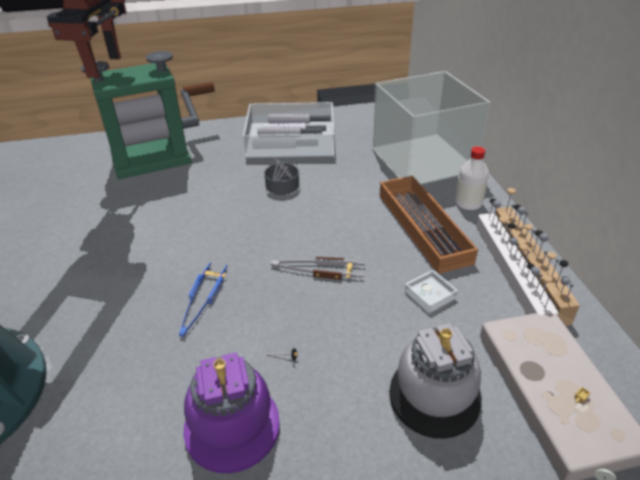

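The top view shows the real tweezers (brown grips), tips at crop (232,185) and (268,198) and bow at (185,368). The grey vise is at crop (600,140), with its slot running roughly horizontally in the image, i.e. along world y. The blue tweezers and purple vise are decoys. Next I'll move up and take close views with the wrist camera.

```bash
cat >> h.py <<'E'
from scipy.spatial.transform import Rotation as Ro
def down(yaw): return (Ro.from_euler("z",yaw)*Ro.from_euler("x",np.pi)).as_quat()
def fray(c,u,v):
    K=c["intrinsics"];x=(np.asarray(u,float)-K[0,2])/K[0,0];y=(np.asarray(v,float)-K[1,2])/K[1,1]
    th=np.hypot(x,y)+1e-9
    d=np.stack([np.sin(th)*x/th,np.sin(th)*y/th,np.cos(th)],-1)
    return -c["R"].T@c["t"], d@c["R"]
def fworld(c,u,v,z=None):
    o,d=fray(c,u,v)
    if z is not None: return o+d*((z-o[2])/d[...,2])[...,None]
    r=c["range_z"][np.asarray(v).astype(int),np.asarray(u).astype(int)]
    return o+d*(r/(d@c["R"][2]))[...,None]
def fpix(c,X):
    p=c["R"]@np.asarray(X)+c["t"];th=np.arctan2(np.hypot(p[0],p[1]),p[2]);a=np.arctan2(p[1],p[0]);K=c["intrinsics"]
    return K[0,2]+K[0,0]*th*np.cos(a),K[1,2]+K[1,1]*th*np.sin(a)
E
python3 - <<'E'
from h import *
for n in("top","side"):
    c=dict(np.load(f"{n}0.npz"))
    P=cloud(c,np.ones((480,640),bool))
    s=(P[:,0]>.5)&(P[:,0]<.72)&(P[:,1]>-.25)&(P[:,1]<-.03)
    Q=P[s&(P[:,2]>.122)]; print(n,"bezel",len(Q),Q.mean(0),Q.min(0),Q.max(0))
    J=P[s&(P[:,2]>.106)&(P[:,2]<.116)]; print("jaws",J.mean(0)); 
    if n=="top": r=cv2.minAreaRect((J[:,:2]*1000).astype(np.float32)); print(r)
    G=P[(P[:,0]>.45)&(P[:,0]<.65)&(P[:,1]>.05)&(P[:,1]<.22)&(P[:,2]>.008)&(P[:,2]<.03)]
    print("grips",len(G),G.mean(0),cv2.minAreaRect((G[:,:2]*1000).astype(np.float32)))
p=current_position(); servo_line([p[0],p[1],.34])
a=-.25
for name,pos in (("tw",[.50,.12,.26]),("vi",[.55,-.12,.36])):
    move_ptp(pos,down(a)); print(current_joint_pos())
    c=capture("wrist"); np.savez(f"w_{name}.npz",**c); cv2.imwrite(f"pics/w_{name}.png",c["image"])
    print(-c["R"].T@c["t"], c["R"][2], c["intrinsics"][0], [fpix(c,X) for X in ([.55,.13,.014],[.61,-.14,.132])])
print(current_clock())
E
```

```text
top bezel 59 [ 0.62849196 -0.14156789  0.12856872] [ 0.62155727 -0.1485767   0.12238681] [ 0.63492476 -0.1326955   0.13565259]
jaws [ 0.62688019 -0.14123892  0.11250375]
((626.0870971679688, -142.48257446289062), (59.63227844238281, 57.1512565612793), 5.131189823150635)
grips 309 [0.54323956 0.13489148 0.01301909] ((532.4742431640625, 135.27978515625), (146.85133361816406, 146.7315216064453), 9.108933448791504)
side bezel 143 [ 0.62955218 -0.14403738  0.1279066 ] [ 0.62257685 -0.1535657   0.12212832] [ 0.63593429 -0.13651403  0.13303135]
jaws [ 0.62669276 -0.14758798  0.11144758]
grips 549 [0.54224458 0.13435797 0.0110267 ] ((529.268310546875, 139.044677734375), (45.69106674194336, 157.98765563964844), 71.21556854248047)
[1.01971991e-01 1.73137415e-01 1.58898467e+00 2.91382347e-04
 1.37941747e+00 1.92137567e+00]
[0.56521902 0.1026703  0.45578397] [-0.24249164  0.06181212 -0.96818235] [371.64829954   0.         318.07256438] [(np.float64(298.9304089320081), np.float64(159.96385234782053)), (np.float64(545.5147299896574), np.float64(52.401004279640716))]
[-3.36160758e-01  1.97540445e-01  1.32354948e+00  7.52914972e-04
  1.62187673e+00  1.48385913e+00]
[ 0.61506379 -0.13683129  0.55503789] [-0.24347467  0.06280304 -0.96787182] [371.64829954   0.         318.07256438] [(np.float64(165.53418423863982), np.float64(228.69329061669634)), (np.float64(322.2146295308615), np.float64(145.01154023273557))]
5.3667
```

Run:
```python
import cv2,numpy as np
a=cv2.imread("pics/w_tw.png")[60:260,200:400]; b=cv2.imread("pics/w_vi.png")[80:220,250:390]
cv2.imwrite("pics/wc.png",np.hstack([cv2.resize(a,(400,400),interpolation=2)[:400],cv2.resize(b,(400,400),interpolation=2)]))
```

```text
(no output)
```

View pics/wc.png

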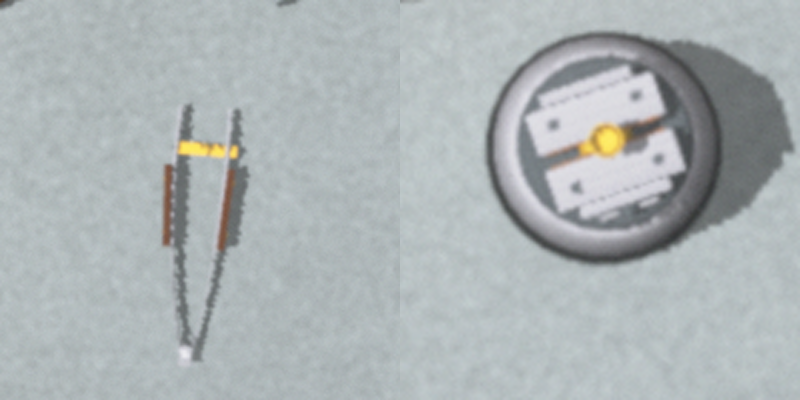

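The left half shows the tweezers, with grips at crop (168,205) and (226,208), tips up, and bow at (186,353). The right half shows the gold bezel at (607,140), with the slot running about 15° to the picture row.

```bash
cat >> h.py <<'E'
def blobs(c,lo,hi,near,z,rad,fish=True,minA=6):
    hsv=cv2.cvtColor(c["image"],cv2.COLOR_BGR2HSV); m=cv2.inRange(hsv,lo,hi)
    n,l,st,ce=cv2.connectedComponentsWithStats(m); out=[]
    for i in range(1,n):
        if st[i,4]<minA: continue
        v,u=np.nonzero(l==i)
        X=fworld(c,u,v,z) if fish else np.array([world(c,(a,b),z) for a,b in zip(u,v)])
        if np.hypot(*(X.mean(0)-near)[:2])<rad:
            r=cv2.minAreaRect((X[:,:2]*1000).astype(np.float32)); e=np.linalg.eigh(np.cov(X[:,:2].T))[1][:,1]; e=e*np.sign(e[0]+1e-9)
            out.append((st[i,4],X.mean(0)[:2],np.arctan2(e[1],e[0]),r[1],r[0]))
    return out
E
python3 - <<'E'
from h import *
t=dict(np.load("top0.npz"));w=dict(np.load("w_tw.npz"));v=dict(np.load("w_vi.npz"))
near=np.array([.545,.135,.014])
for nm,c,f in(("top",t,False),("wrist",w,True)):
    print(nm);[print(" brown",b) for b in blobs(c,(0,80,30),(14,255,200),near,.014,.06,f)]
    [print(" steel bow?",b) for b in blobs(c,(0,0,190),(180,30,255),near,.01,.13,f,4)]
for nm,c,f in(("top",t,False),("wrist",w,True),("wv",v,True)):
    print(nm);[print(" gold",b) for b in blobs(c,(15,100,80),(35,255,255),np.array([.628,-.142,.132]),.132,.03,f)]
# jaw orientation via depth
P=[]
H,W=480,640; uu,vv=np.meshgrid(range(W),range(H)); X=fworld(v,uu.ravel(),vv.ravel())
ok=(v["range_z"].ravel()>0)&(np.hypot(X[:,0]-.628,X[:,1]+.142)<.06)
J=X[ok&(X[:,2]>.108)&(X[:,2]<.117)]; B=X[ok&(X[:,2]>.126)]
print("jaws",J.mean(0),cv2.minAreaRect((J[:,:2]*1000).astype(np.float32)),"bez",len(B),B.mean(0),B.min(0),B.max(0))
J=cloud(t,np.ones((480,640),bool)); J=J[(np.hypot(J[:,0]-.628,J[:,1]+.142)<.06)&(J[:,2]>.108)&(J[:,2]<.117)]
# slot dir: leather band / dark gap
for nm,c in(("wv",v),):
    [print(" leather",b) for b in blobs(c,(3,60,30),(20,255,190),np.array([.628,-.142,.112]),.112,.04,True,5)]
E
```

```text
top
 brown (np.int32(43), array([0.55136175, 0.15043082]), np.float64(-0.2922566839102487), (3.8343474864959717, 46.291988372802734), (551.3696899414062, 150.59280395507812))
 brown (np.int32(44), array([0.54063281, 0.11696975]), np.float64(-0.38512966233997314), (4.0257182121276855, 47.64830780029297), (539.6265869140625, 117.28639221191406))
wrist
 brown (np.int32(90), array([0.55202134, 0.14870862]), np.float64(-0.2881547531802416), (3.520557165145874, 45.5285758972168), (552.4107666015625, 148.90280151367188))
 brown (np.int32(99), array([0.54173671, 0.11506221]), np.float64(-0.38605076960435025), (3.122087240219116, 47.10987854003906), (540.5816650390625, 115.4096450805664))
 steel bow? (np.int32(204), array([0.66435641, 0.09401897]), np.float64(0.3123131610861491), (37.572166442871094, 24.774728775024414), (666.2030029296875, 95.07917785644531))
 steel bow? (np.int32(14), array([0.6733159 , 0.11978132]), np.float64(-1.3921315498428435), (2.836686134338379, 8.545029640197754), (673.431884765625, 119.61531829833984))
 steel bow? (np.int32(24), array([0.6513298 , 0.06043334]), np.
[... 27010 characters left out ...]
564), (12.464601516723633, 32.190006256103516), (624.6502685546875, -134.6357421875))
wv
 gold (np.int32(132), array([ 0.62792486, -0.14375339]), np.float64(-1.487287165289169), (11.994179725646973, 19.133378982543945), (627.6739501953125, -143.37322998046875))
jaws [ 0.62823812 -0.14419252  0.1112421 ] ((626.7745971679688, -144.2006072998047), (59.8676643371582, 56.3901252746582), 5.065471172332764) bez 12012 [ 0.5733495  -0.127915    0.49627969] [ 0.56803306 -0.15628125  0.12602965] [ 0.63500744 -0.10231017  0.51532571]
 leather (np.int32(20), array([ 0.62928041, -0.15333694]), np.float64(-0.14464545570355364), (4.260762691497803, 8.4343900680542), (628.3194580078125, -153.34317016601562))
```

Measurements are consistent:
- **Grips:** centre (0.5465, 0.133), 35 mm apart centre to centre, yaw −0.337.
- **Bezel:** about (0.628, −0.143).
- **Slot:** direction about −1.482 rad.

Next, grasp.

Run:
```python
from h import *
a=-.337; g=[.5465,.1328]
move_gripper(.062)
move_ptp([*g,.12],down(a)); servo_line([*g,.003],rate=.08,contact_N=8); print(current_position(),current_force())
move_gripper(.0305); print("gap",current_finger_gap(),current_grip_force())
servo_line([*g,.20],rate=.1); sleep(.3)
print("gap",current_finger_gap(),current_grip_force(),current_position(),current_clock())
ims=[]
for n in("wrist","side"):
    c=capture(n); np.savez(f"g_{n}.npz",**c)
    X=np.array([*g,.204])
    u,v=fpix(c,X) if n=="wrist" else (lambda p:(p[0]/p[2],p[1]/p[2]))(c["intrinsics"]@(c["R"]@X+c["t"]))
    u,v=int(u),int(v); print(n,u,v); h=60
    v0,u0=max(0,min(v-h,480-2*h)),max(0,min(u-h,640-2*h))
    ims.append(cv2.resize(c["image"][v0:v0+2*h,u0:u0+2*h],(400,400),interpolation=2))
cv2.imwrite("pics/g.png",np.hstack(ims))
```

```text
[0.54697265 0.13287013 0.00351406] [ 0.31121896  0.45558864 -0.02412435]
gap 0.030608886878480637 0.0
gap 0.03045169596626625 0.0 [0.54645846 0.13281138 0.19985093] 11.9833
wrist 315 268
side 326 167
```

View pics/g.png

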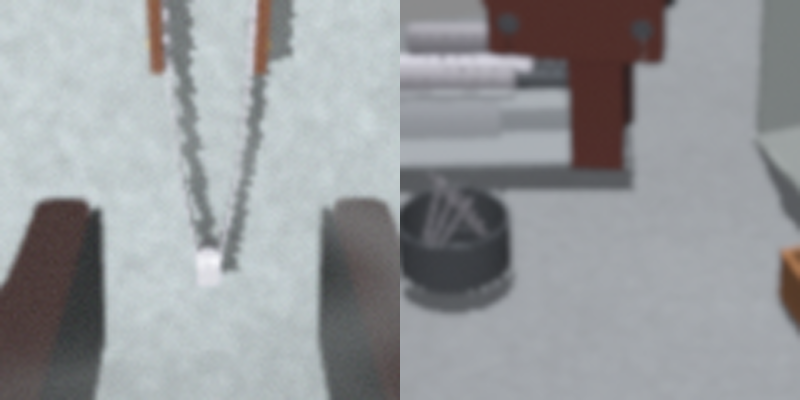

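The grasp missed. The tweezers still lie on the bench and the fingers hold nothing. I'll measure where the tweezers are now.

Run:
```python
from h import *
w=dict(np.load("g_wrist.npz")); s=dict(np.load("g_side.npz"))
near=np.array([.545,.135,.014])
for b in blobs(w,(0,80,30),(14,255,200),near,.014,.09): print(b[0],b[1:])
c=capture("top"); cv2.imwrite("pics/t1.png",c["image"])
for b in blobs(c,(0,80,30),(14,255,200),near,.014,.09,False): print("top",b[0],b[1:])
cv2.imwrite("pics/t1c.png",np.hstack([cv2.resize(c["image"][170:290,260:380],(400,400),interpolation=2),cv2.resize(w["image"][120:420,170:470],(400,400))]))
```

```text
131 (array([0.55279335, 0.14850249]), np.float64(-0.2871350926095372), (3.289151906967163, 46.73255157470703), (552.9774169921875, 148.58010864257812))
137 (array([0.54109151, 0.11558316]), np.float64(-0.384975626613982), (3.3422653675079346, 47.83991241455078), (540.8659057617188, 115.67710876464844))
top 14 (array([0.53536147, 0.15533618]), np.float64(-0.3320761814469604), (3.160443067550659, 13.292526245117188), (535.5619506835938, 155.36514282226562))
top 14 (array([0.52494253, 0.12351207]), np.float64(-0.30055028210562584), (3.7090141773223877, 16.355545043945312), (525.0980834960938, 123.1075668334961))
```

View pics/t1c.png

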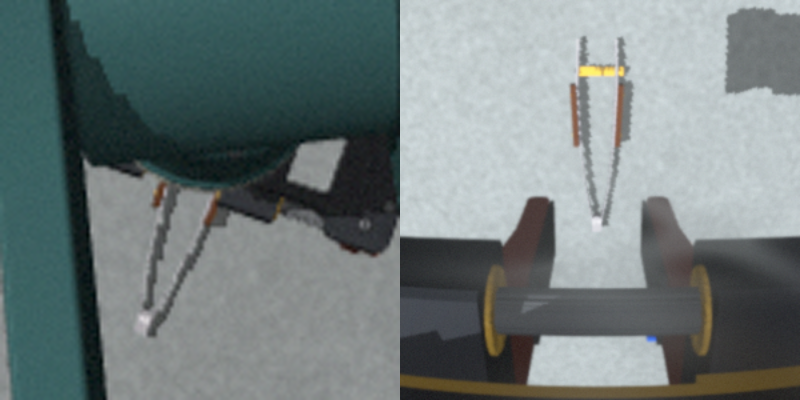

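Run:
```python
from h import *
a=-.337; g=[.5467,.1324]
move_gripper(.056)
servo_line([*g,.03],rate=.15); print(servo_line([*g,.001],rate=.04,contact_N=8)); sleep(.2); print(current_position(),current_force())
for o in(.036,.032,.0305):
    move_gripper(o); sleep(.15); print("gap",o,current_finger_gap(),current_grip_force(),np.round(current_force(),2))
c=capture("wrist"); cv2.imwrite("pics/g2.png",c["image"][120:440,170:470]); np.savez("g2.npz",**c)
print(current_clock())
```

```text
False
[0.54698026 0.13241678 0.00127838] [-1.1553484  -0.00625914 -0.16983473]
gap 0.036 0.03610031500836883 0.0 [-0.06 -0.63  0.03]
gap 0.032 0.03214899921389787 0.0 [-0.22 -0.05  0.23]
gap 0.0305 0.030212311794357218 0.0 [-1.21  0.12  0.63]
16.675
```

View pics/g2.png

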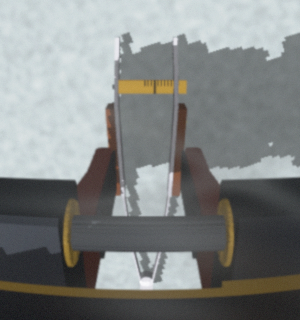

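Run:
```python
from h import *
for f,tcp in(("g_wrist",[.54646,.13281,.19985]),("g2",[.54698,.13242,.00128])):
    c=dict(np.load(f+".npz")); uu,vv=np.meshgrid(range(640),range(480)); X=fworld(c,uu.ravel(),vv.ravel())
    ok=c["range_z"].ravel()>0
    L=(X-np.array(tcp))@Ro.from_euler("z",-.337).as_matrix()  # cols: x along tweezers, y left, z up
    for z0 in list(range(-2,20,2))+[24,30,40,50]:
        s=ok&(L[:,2]>z0/1000)&(L[:,2]<(z0+2)/1000)&(abs(L[:,0])<.03)&(abs(L[:,1])<.06)
        P=L[s]*1000
        if len(P): 
            p=P[P[:,1]>0];n=P[P[:,1]<0]
            print(f,z0,len(P),"L",p[:,1].min().round(1) if len(p) else None,"R",n[:,1].max().round(1) if len(n) else None,"x",P[:,0].min().round(1),P[:,0].max().round(1))
```

```text
g_wrist 40 97 L 13.6 R -16.2 x -7.1 11.3
g_wrist 50 124 L 13.7 R -16.5 x -7.3 11.7
g2 -2 6761 L 0.3 R -0.2 x -30.0 30.0
g2 0 68 L 11.8 R -1.9 x -21.8 28.9
g2 2 76 L 11.7 R -12.1 x -28.3 29.7
g2 4 85 L 11.7 R -12.0 x -28.7 26.7
g2 6 83 L 11.6 R -12.0 x -29.8 29.9
g2 8 525 L 11.6 R -12.3 x -29.7 30.0
g2 10 1020 L 11.9 R -12.3 x -25.8 29.5
g2 12 494 L 14.3 R -14.4 x -24.8 23.8
g2 40 106 L 13.5 R -16.4 x -10.1 11.1
g2 50 133 L 13.6 R -16.6 x -6.8 11.2
```

Run:
```python
from h import *
for f in("g_side","top0","side0"):
    c=dict(np.load(f+".npz")); P=cloud(c,np.ones((480,640),bool))
    ctr=(.5465,.1328) if f=="g_side" else (.197,.567)
    s=(np.hypot(P[:,0]-ctr[0],P[:,1]-ctr[1])<.075)&(P[:,2]>(.18 if f=="g_side" else .165)); Q=P[s]
    print(f,len(Q)); 
    if len(Q): print(np.sort(Q[:,2])[:10].round(4),np.percentile(Q[:,2],[5,50]).round(3))
w=dict(np.load("g_wrist.npz")); uu,vv=np.meshgrid(range(640),range(480)); X=fworld(w,uu.ravel(),vv.ravel())
s=(w["range_z"].ravel()>0)&(np.hypot(X[:,0]-.5465,X[:,1]-.1328)<.075)&(X[:,2]>.15); print(np.sort(X[s,2])[:10].round(4))
print(np.round(Ro.from_quat(current_orientation()).as_matrix(),3))
```

```text
g_side 5359
[0.2337 0.2343 0.2345 0.2347 0.2352 0.2352 0.2353 0.2353 0.2355 0.2355] [0.256 0.385]
top0 6185
[0.1653 0.1653 0.1655 0.1655 0.1657 0.1659 0.166  0.1667 0.1668 0.167 ] [0.196 0.201]
side0 3768
[0.1652 0.1653 0.1654 0.1655 0.1658 0.166  0.1663 0.1664 0.1664 0.1664] [0.182 0.244]
[0.2326 0.2327 0.233  0.2332 0.2332 0.2332 0.2333 0.2334 0.2334 0.2335]
[[ 0.944 -0.331  0.   ]
 [-0.331 -0.944 -0.   ]
 [ 0.    -0.    -1.   ]]
```

Two cameras agree that the fingertips sit about 33 mm above the reported TCP at this opening, so the fingers closed above the 14 mm grips. I'll measure how that offset changes with opening.

Run:
```python
from h import *
g=[.5458,.1338]
servo_line([*g,-.012],down(-.337),rate=.12); hit=servo_line([*g,-.038],rate=.03,contact_N=5); z=current_position()[2]
print(hit,z,current_force()); 
servo_line([*g,z+.003],rate=.03); sleep(.1); print(current_position(),current_force())
for o in(.036,.032,.0305):
    move_gripper(o); print("gap",o,current_finger_gap(),current_grip_force(),np.round(current_force(),2))
p=current_position()
servo_line([*g,p[2]+.01],rate=.05); sleep(.2); print(current_finger_gap(),current_grip_force(),np.round(current_force(),2))
servo_line([*g,.13],rate=.12); sleep(.2); print(current_finger_gap(),current_grip_force(),np.round(current_force(),2),current_position())
c=capture("wrist"); np.savez("g3w.npz",**c); s=capture("side"); np.savez("g3s.npz",**s); t=capture("top"); np.savez("g3t.npz",**t)
X=np.array([.56,.13,.17]); p=s["intrinsics"]@(s["R"]@X+s["t"]); u,v=int(p[0]/p[2]),int(p[1]/p[2]); print(u,v)
cv2.imwrite("pics/g3.png",np.hstack([cv2.resize(c["image"][150:390,200:440],(400,400),interpolation=2),cv2.resize(s["image"][v-60:v+60,u-60:u+60],(400,400),interpolation=2)]))
print(current_clock())
```

```text
True -0.034107051679689575 [-1.01505868 -0.74280503  5.40548112]
[ 0.54560054  0.13378592 -0.03134892] [ 0.96460967  0.03503697 -0.77602604]
gap 0.036 0.03565290061708574 2.72500142455101 [-0.69 -0.2   0.26]
gap 0.032 0.03212642936932365 5.395938009023666 [-0.34  0.06 -0.13]
gap 0.0305 0.030822568162466715 6.719542443752289 [-0.26  0.95  0.51]
0.030539063266083896 6.730101630091667 [ 0.14  0.32 -1.48]
0.0307963344025247 6.730199083685875 [ 0.02 -0.23 -0.57] [0.54537979 0.13374498 0.12937657]
335 186
24.3333
```

View pics/g3.png

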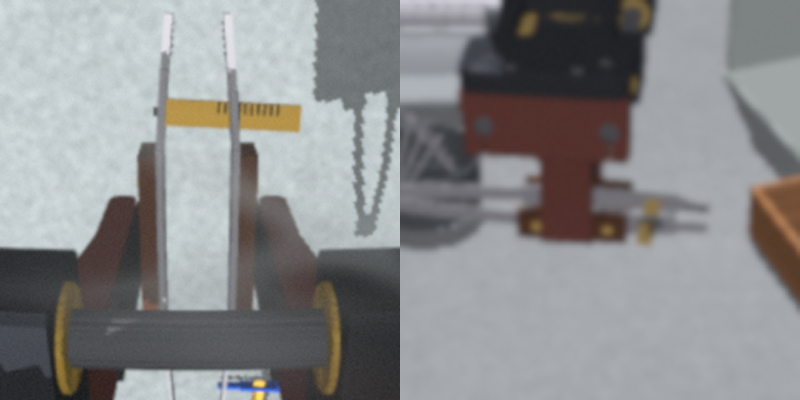

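Gripped at 6.7 N, near the expected 7 N. In the picture the tips are at crop (167,15) and (229,15), the scale at y 110, and the right blade at x 235. I'll zoom in on the scale and measure the tips.

Run:
```python
from h import *
c=dict(np.load("g3w.npz")); P=np.array([.54538,.13374,.12938])
i=c["image"][150:225,285:385]; cv2.imwrite("pics/z.png",cv2.resize(i,(800,600),interpolation=2))
for n in (167,229),(150,),: pass
for u,v in((167,15),(229,15),(167,50),(232,65)):
    X=fworld(c,200+u*.6,150+v*.6,np.array(.1705)); print((u,v),X.round(4),((X-P)@Ro.from_euler("z",-.337).as_matrix()).round(4))
```

```text
(167, 15) [0.6047 0.1195 0.1705] [0.0607 0.0062 0.0411]
(229, 15) [0.5997 0.105  0.1705] [ 0.0607 -0.0092  0.0411]
(167, 50) [0.5965 0.1224 0.1705] [0.052  0.0062 0.0411]
(232, 65) [0.5875 0.1083 0.1705] [ 0.0482 -0.0101  0.0411]
```

View pics/z.png

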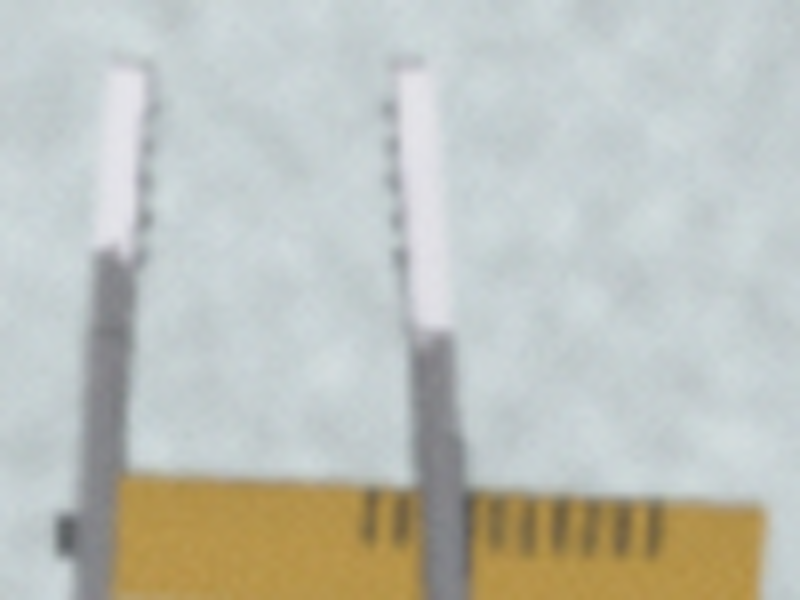

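The scale shows the 12 mm line right at the outer edge of the right blade, and the gap measures about 12.6 mm. I'll squeeze slightly more and hover over the bezel, in line with the slot.

```bash
cat >> h.py <<'E'
OFF=np.array([.0597,-.0015,.0383]); BZ=np.array([.6277,-.1433,.132])
def tcp_for(tip,yaw): return np.asarray(tip)-Ro.from_euler("z",yaw).apply(OFF)
def gold(c,ctr):  # bezel top from depth, wrist cloud
    uu,vv=np.meshgrid(range(640),range(480)); X=fworld(c,uu.ravel(),vv.ravel())
    return X[(c["range_z"].ravel()>0)&(np.hypot(X[:,0]-ctr[0],X[:,1]-ctr[1])<.014)&(X[:,2]>.122)&(X[:,2]<.139)]
E
python3 - <<'E'
from h import *
c=dict(np.load("g3w.npz")); 
for u,v in((301,160),(337,162),(301,165),(338,170)): print("tip depth",fworld(c,np.array(u),np.array(v)).round(4))
move_gripper(.0302)
y=-1.482+np.pi
servo_line([.5454,.1337,.17],rate=.2)
move_ptp(tcp_for(BZ+[0,0,.055],y),down(y)); sleep(.3)
print(current_joint_pos().round(2) if hasattr(current_joint_pos(),'round') else current_joint_pos(),current_finger_gap(),current_grip_force(),current_position(),current_clock())
c=capture("wrist"); np.savez("h1.npz",**c)
G=gold(c,BZ); print(len(G),G.mean(0),G.min(0),G.max(0)) if len(G) else None
s=capture("side"); np.savez("h1s.npz",**s)
p=s["intrinsics"]@(s["R"]@BZ+s["t"]); u,v=int(p[0]/p[2]),int(p[1]/p[2])
cv2.imwrite("pics/h1.png",np.hstack([cv2.resize(c["image"][120:300,220:400],(400,400),interpolation=2),cv2.resize(s["image"][v-90:v+50,u-70:u+70],(400,400),interpolation=2)])); print(u,v)
E
```

```text
tip depth [0.6042 0.1194 0.1685]
tip depth [0.5984 0.1055 0.1692]
tip depth [0.6022 0.1201 0.1691]
tip depth [0.5952 0.1062 0.1701]
[-0.41  0.48  1.41 -0.    1.25 -0.5 ] 0.03048332117722825 7.108090817928314 [ 0.63156694 -0.20264096  0.14878459] 27.3583
461 [ 0.62820384 -0.14406388  0.12683298] [ 0.62142604 -0.15201759  0.1220122 ] [ 0.63519096 -0.13508772  0.13305383]
445 331
```

View pics/h1.png

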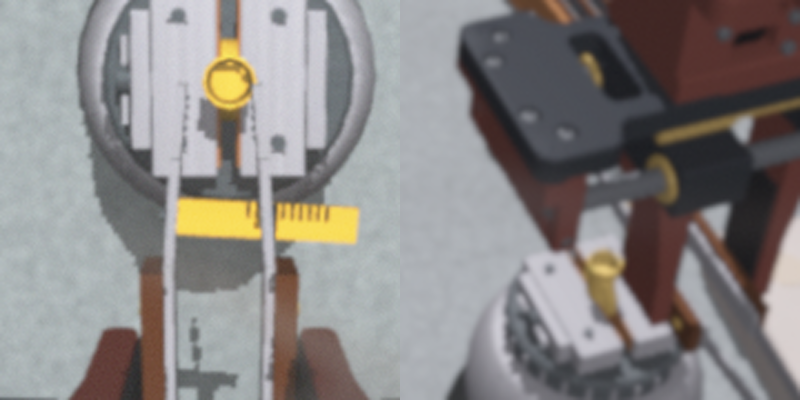

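Run:
```python
from h import *
c=dict(np.load("h1.npz")); P=np.array([.63157,-.20264,.14878]);y=-1.482+np.pi
print("bezel",fworld(c,220+229*.45,120+81*.45,np.array(.132)))
uu,vv=np.meshgrid(range(640),range(480)); X=fworld(c,uu.ravel(),vv.ravel())
L=(X-P)@Ro.from_euler("z",y).as_matrix()
s=(c["range_z"].ravel()>0)&(L[:,0]>.035)&(L[:,0]<.075)&(abs(L[:,1])<.025)&(L[:,2]>.025)
L=L[s]; 
for a in(1,-1):
    Q=L[(L[:,1]+.0015)*a>0]; T=Q[Q[:,0]>.05]; print(a,len(Q),Q[:,0].max().round(4),"tip pts y",np.percentile(T[:,1],[0,10,50,90,100]).round(4),"z",np.median(T[:,2]).round(4), np.percentile(T[:,2],[5,95]).round(4))
i=c["image"][140:220,290:370]; cv2.imwrite("pics/z2.png",cv2.resize(i,(600,600),interpolation=2))
```

```text
bezel [ 0.62833986 -0.14397359  0.132     ]
1 522 0.0604 tip pts y [0.0068 0.0073 0.008  0.009  0.0094] z 0.0401 [0.037  0.0414]
-1 646 0.0604 tip pts y [-0.0084 -0.0075 -0.0066 -0.0058 -0.0054] z 0.0401 [0.0371 0.0412]
```

View pics/z2.png

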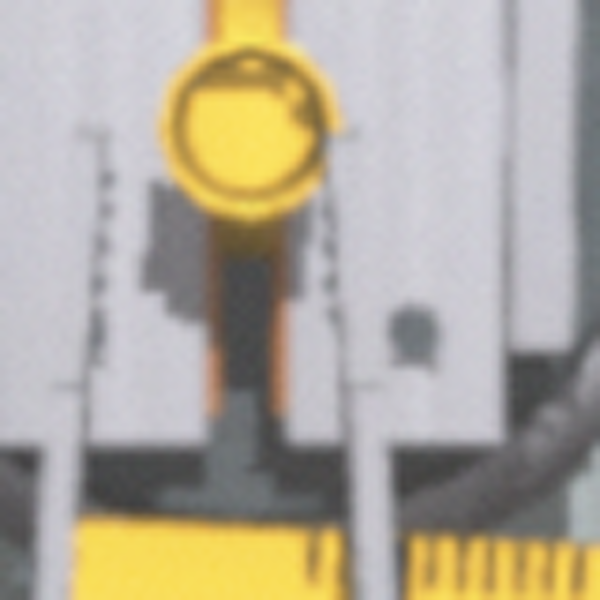

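The scale line sits at the blade's edge, and the tip inner faces are at zoom (103,140) and (330,140), a gap of about 12.4 mm. The tips are about 2.7 mm off in x relative to the bezel in the same picture. I'll correct that, descend and hold in line.

```bash
cat >> h.py <<'E'
OFF=np.array([.0594,.0005,.0378]); BZ=np.array([.6282,-.1438,.132])
def check(y):
    P=np.array(current_position()); c=capture("wrist")
    uu,vv=np.meshgrid(range(640),range(480)); X=fworld(c,uu.ravel(),vv.ravel()); R=Ro.from_euler("z",y).as_matrix()
    L=(X-P)@R; ok=c["range_z"].ravel()>0
    L=L[ok&(L[:,0]>.035)&(L[:,0]<.066)&(abs(L[:,1])<.025)&(L[:,2]>.0345)&(L[:,2]<.048)]
    T=L[L[:,0]>.053]; m=T[:,1].mean(); l=T[T[:,1]>m]; r=T[T[:,1]<m]
    tc=P+R@[T[:,0].max()-.001,(np.percentile(l[:,1],5)+np.percentile(r[:,1],95))/2,np.median(T[:,2])-.0025]
    bz=[b[1] for b in blobs(c,(15,100,80),(35,255,255),BZ,.132,.02,True,60)]
    G=gold(c,BZ); G=G[G[:,2]>.1295]
    print("tips",tc.round(4),"gap",(np.percentile(l[:,1],5)-np.percentile(r[:,1],95)).round(4),"bez",bz,len(G),(G.min(0)+G.max(0))/2 if len(G) else 0,"grip",current_finger_gap(),current_grip_force(),current_clock())
E
python3 - <<'E'
from h import *
y=-1.482+np.pi
p=tcp_for(BZ+[0,0,.03],y); servo_line(p,down(y),rate=.06); check(y)
p=tcp_for(BZ+[0,0,.0098],y); servo_line(p,down(y),rate=.03); sleep(.3); check(y)
sleep(2.3); print(current_position(),p,current_force()); check(y)
E
```

```text
tips [ 0.6277 -0.1437  0.1614] gap 0.0126 bez [array([ 0.62819328, -0.14350612])] 164 [ 0.62809075 -0.14440809  0.13148286] grip 0.030261388704461673 7.107856795191765 28.0667
tips [ 0.628  -0.1439  0.1417] gap 0.0126 bez [array([ 0.62810191, -0.14347036])] 225 [ 0.62813563 -0.14416027  0.13421813] grip 0.030681411007400496 7.108153626322746 29.2417
[ 0.63397614 -0.20292221  0.10400874] [ 0.6339656  -0.20292164  0.104     ] [-0.70925859 -0.06614746 -0.58412987]
tips [ 0.6278 -0.1438  0.1417] gap 0.0126 bez [array([ 0.62807821, -0.14344715])] 216 [ 0.62836563 -0.14410187  0.13430141] grip 0.030461185985819626 7.1081312745809555 31.5917
```

Run:
```python
from h import *
y0=-1.482+np.pi; y=y0-np.pi/2
servo_line(tcp_for(BZ+[0,0,.06],y0),down(y0),rate=.06)
move_ptp(tcp_for(BZ+[0,0,.06],y),down(y)); sleep(.2); check(y)
servo_line(tcp_for(BZ+[0,0,.03],y),down(y),rate=.06); check(y)
p=tcp_for(BZ+[0,0,.0098],y); servo_line(p,down(y),rate=.03); sleep(.4); check(y)
c=capture("top")
print(current_position(),p,current_joint_pos())
```

```text
tips [ 0.6286 -0.1454  0.1919] gap 0.0126 bez [array([ 0.62850614, -0.14423677])] 129 [ 0.62818285 -0.14392122  0.13113395] grip 0.03049799587496162 7.108042985200882 34.2583
tips [ 0.6284 -0.1453  0.1616] gap 0.0126 bez [array([ 0.62856973, -0.14413501])] 154 [ 0.62833415 -0.14423709  0.13118609] grip 0.030224558516547387 7.10823230445385 34.9583
tips [ 0.6285 -0.1453  0.1417] gap 0.0126 bez [array([ 0.62859274, -0.14402954])] 210 [ 0.62809721 -0.1446302   0.13423462] grip 0.030709462025719256 7.108164578676224 36.2333
[ 0.56910333 -0.149567    0.10406777] [ 0.56907836 -0.1495656   0.104     ] [-3.74366815e-01  4.28602567e-01  1.63022910e+00  9.98933233e-06
  1.08267041e+00  1.10762757e+00]
```

Run:
```python
from h import *
y=-1.482+np.pi/2; p=tcp_for(BZ+[0,.001,.0098],y); servo_line(p,down(y),rate=.01); sleep(1.2); check(y)
print(close_job())
```

```text
tips [ 0.6285 -0.1443  0.1418] gap 0.0126 bez [array([ 0.6285358 , -0.14390391])] 215 [ 0.62711294 -0.14455811  0.13420919] grip 0.030063293234785623 7.108116298913956 37.7833
the job is handed in; nothing more can be done
None
```

I handed in the job with the tweezers still held square to the slot: by the last wrist-camera check the tip gap is about 12.6 mm, the tips within about 0.5 mm of the bezel centre and about 10 mm above its rim, after an in-line hold of over 2 s; the hand-in call returned no verdict.

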